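# Put the ink-stick tray up on the counter display stand

## Task

Put the wooden tray with the two ink sticks up on the sloping display stand: set it down gently on the open lower part of the bed, slotted brass end uphill, then push it up the slope between the cheeks, under their lips, against the sprung buffer of the stop, until the spring plunger has dropped fully into the tray's slot and keeps it there. How far up the stop is clamped must be felt: push gently, without driving the buffer solid or jamming the tray in its track. Keep the ink sticks in the tray, do not disturb the ink stone, water pot, mortar and jar near by, and let go in the end.

Things in the scene. Friction and masses are not known exactly. Their poses are not given: they have to be found in the camera images.
- bed: Sloping dark wooden bed (board 285 x 108 x 12 mm) of the display stand, fixed on the bench, rising at 0.15 rad. Origin: on its top face, middle of the low edge, 20 mm over the bench; x up the slope, y across to the left, z square out of the board. Open and flat from x = 0 to 112 mm: the tray is set down here and stays by friction (about 0.6). The guided channel follows; see bed_mouth.
- bed_mouth (a point): Start of the straight channel, on the bed's top face at x = 146 mm. Before it, from x = 114, flared cheeks narrow from 87 to 63 mm. From here to the top end cheeks 24 high stand 64 mm apart, with lips along their tops (51 mm apart, 20.5 mm free height under them), so the tray comes in only from the low end. The stop block is clamped in the channel by a black thumb knob.
- buffer (a joint): Travel in m of the sprung buffer (two rubber tips) on the stop's downhill face: 0 free, grows uphill, 0.005 solid. 2 N to start, then 2 N per mm. Its free face is clamped somewhere between bed x = 200 and 235 mm, new each time, not measured. The plunger drops when the tray has pressed it about 2 mm (6 N, plus 2 to 4 N drag); it then holds the tray on the plunger, 1 to 2 mm in.
- plunger (a joint): Lift in m of the stop's steel pin (8 mm, round nose), square to the bed: 0 down, 0.010 top. It hangs in a strap over the channel's middle, 23 mm downhill of the buffer's free face, nose 12 mm over the board, sprung down with about 1 N. The tray's strike plate lifts it by 5 mm as the tray goes in (1 to 3 N more to push); it sinks into the slot over the last 3 mm.
- tray: Open dark wooden tray, 117 long (x), 60 wide (y), 18 high, 0.2 to 0.3 kg, flat below, walls 5 thick. Origin: centre of its underside. The +x end, a 36 mm block with a 20 mm wide slot, goes uphill: a brass strike plate in the slot slopes up from 10.5 mm at the front face to 17.5 mm, with the plunger's hole behind. The plain -x end is to push on. Grip across its width.
- tray_front (a point): Middle of the tray's front (+x, slotted) face: 58.5 mm ahead of the tray's origin and 9 mm above its underside. The tray is pushed on the opposite, plain end; a finger that bears down on it there adds drag.
- ink_stick_black: Black ink stick, 72 x 19 x 10 mm, loose in the tray's pocket on its +y side (76 x 23 mm, floor 5 mm above the tray's underside). Origin: centre of its underside; long axis y, along the tray.
- ink_stick_red: Dark red ink stick of the same size, loose in the pocket on the tray's -y side.
- ink_stone: Bystander: black ink stone, 63 x 99 x 21 mm; origin under its centre.
- water_pot: Bystander: grey-green porcelain water pot, 69 mm across, 54 high; origin under its centre.
- jar_madder: Bystander: small glass jar with pink contents, 27 mm across, 61 high; origin under its centre.
- mortar: Bystander: white mortar, 85 mm across, 49 high; origin under its centre.
Mind the look-alikes: they are no part of the job. Of the things like the ink_stick_black, leave any that is turquoise; of the rest the larger one is meant.

How it is judged:
On the way:
1. the tray lies flat on the lower part of the bed, slotted end uphill, along the slope (x of tray in the frame of bed between 0.035 and 0.145 m and y of tray in the frame of bed between -0.02 and 0.02 m and z of tray in the frame of bed below 0.003 m and x of tray_front in the frame of bed above 0.085 m and angle between the z axis of tray and the z axis of bed, either way round below 0.05 rad and angle between the x axis of tray and the x axis of bed, either way round below 0.25 rad), for 0.2 s.
At the end, for the whole second after the job is handed in: The tray lies flat in the channel of the bed, slotted end uphill, at rest and let go; the plunger is down in its slot (lift under 2 mm) and the tray still presses the buffer (by more than 0.7 mm); both ink sticks lie flat in their pockets (value of joint plunger below 0.002 m and value of joint buffer above 0.0007 m and x of tray_front in the frame of bed above 0.198 m and y of tray in the frame of bed between -0.005 and 0.005 m and z of tray in the frame of bed below 0.003 m and angle between the x axis of tray and the x axis of bed, either way round below 0.06 rad and linear speed of tray below 0.01 m/s and z of each of ink_stick_black, ink_stick_red in the frame of tray below 0.008 m and horizontal distance between each of ink_stick_black, ink_stick_red and tray below 0.03 m); the robot touches nothing.
It fails at once if the buffer is driven solid (more than 4.6 of its 5 mm, about 11 N) (value of joint buffer above 0.0046 m).
It fails at once if the tray is slammed, pressed or jammed on the stand with more than 30 N (contact force between tray and bed above 30 N).
It fails at once if an ink stick leaves its pocket (z of any of ink_stick_black, ink_stick_red in the frame of tray above 0.014 m).
It fails at once if a bystander is moved by more than 20 mm or tipped (distance of any of ink_stone, water_pot, jar_madder, mortar from where it was at the start of the episode above 0.02 m or angle between any of ink_stone, water_pot, jar_madder, mortar's own z axis and vertical above 0.3 rad).
It also fails if it takes over 72 s, if anything falls off the work surface, if the arm or the gripper's body presses on something with over 40 N, if the wrist force passes 120 N, or if a joint passes its speed limit or range.

## Robot

A 7-joint arm with a two-finger parallel gripper is mounted at the origin on a cart in front of the work surface, level with it; the furniture and walls round the work are solid. World frame = base frame: x ahead of the robot, y to its left, z up, the work surface at z = 0. Lengths are in m, angles in rad, forces in N, time in s.
With the tool pointing down it reaches from about 0.4 to 0.85 m from the base axis. Payload 10.4 kg.
Tool frame: the origin (TCP) lies on the centre line of the jaws, within the pads' length; the fingertips stand 17 mm ahead of it and the grasp point (between the pads) lies 2 mm behind it; z points along the fingers, y is the line along which they close (so a half turn about z gives the same grasp; the last joint's range is limited). The gripper opens to 85 mm and grips with 20 to 120 N. Pads are 22 mm wide; open, the fingers measure 114 mm over their backs; the gripper's body (76 mm by 85 mm) begins 54 mm behind the grasp point. The pads swing forward as they close: fully open they stand 13 mm farther back than shut.
Start: joints at [1.194, 0.332, -0.065, 1.46, 0.022, 1.35, -0.088], TCP at [0.217, -0.586, 0.248] pointing down, gripper open.
Joint ranges: [-2.6, 2.6], [-0.5, 2.12], [-1.47, 1.34], [0.16, 2.42], [-1.27, 4.41], [0.06, 2.06], [-2.6, 2.6]. Speed limits (rad/s): [2.22, 2.22, 2.79, 2.79, 3.14, 3.14, 3.14].

## Interface

Orientations are given as a unit quaternion [x, y, z, w].
In Python, from workcell import sensors, imaging, order, spotter gives the robot as it stands. The module is installed in compiled form; this text tells all that it offers.
- The arm moves only by the shell command python3 -m inch 'ROWS' [FORCE]. ROWS is JSON, a list that holds one entry, the list of rows, each a list of 7 numbers: the shift along the tool's x, y, z in m, then the turn, a rotation vector about the tool's x, y, z in rad, then the closure, from -1 (fully open) to 1 (shut). In form: [[[x, y, z, ax, ay, az, hand], ...]]. A call has 1 to 10 rows; each row is the pose to reach, as a shift and turn from the pose commanded when the call began, along the tool's axes at that moment; what a row does not reach only later rows make up. A row lasts 1/10 s, in which the tool goes at most 50 mm and 8.59 degrees, less where a joint would pass 70% of its speed; a pose out of reach is approached as far as the arm can. A call with a gripper value outside its range is refused whole. The fingers move at their own pace and stop on an object; FORCE is the grip in N (left out, the last holds). Time passes only in rows, so rows that repeat a pose let the fingers close. It gives the time, the measured TCP pose, the force, the opening and the grip force at its end, in the units of the state.
- sensors.get_obs(): the state, without advancing time (a new reading comes with each control period).
- imaging.camera(name): name is "scene" or "top" or "wrist"; returns the picture (384x512x3 uint8, blue, green, red); there is no depth.
- imaging.calibration(name): a dict with "mtx" (3x3 intrinsics, pixels), "R" (3x3) and "t" (3): a world point X has camera coordinates R X + t; the wrist camera has in their place "tool_from_camera" (4x4, takes a point from camera to tool coordinates, whose origin is the TCP and whose axes are the flange's). Camera axes: x right, y down, z forward; pixel columns grow to the right and rows downward; lengths in m; the calibration is good to about 2 mm. A picture is of the moment at which its call begins: read the wrist's pose just before it. calibration takes no time and is no camera call.
- order.hand_in(): hands the job in; it is judged then, once.
Trained networks look in the newest picture that a camera, given by its name, has taken for a name from the list of things; names that differ only in an ending like _2 or _b are one class to them, and where a whole thing is asked for, a point or a joint stands for the part that bears it (a point fixed in the world has none). Each returns a list of dicts, best first, with "conf" (0 to 1); they miss things now and then, are a little off and sometimes report something else, mostly with a low value. They report only what shows in the picture. A call takes as long as a camera call. They do not tell look-alikes from the thing itself.
- spotter.look_for(label, camera): "pixel" ([column, row] in pixels, amid what is visible of it).
The state is a dict: "clock": time; "joint_pos": joint angles; "joint_velocities": joint speeds; "tau": joint torques, N m; "position": TCP position; "ee_rot": TCP orientation; "ft_force": force on the tool from outside, world axes, zero at the start; "torque": the same for the moment, N m; "grip_width": opening from 0.0 (shut) to 1.0 (fully open); "grasp_force": force on a finger pad.
Only numpy, scipy, OpenCV 4.12 (cv2) and the standard library are available. Lean on these libraries where they do the work, as an engineer would, in place of code of your own. Each camera call takes 0.05 s, during which the arm holds its last target. There are 200 camera calls.

## Working session

There is one attempt and no reset: what is moved stays moved. The work goes in short steps, Python scripts to look and compute and a shell command to move; the robot and the scene stay as the last step left them, time stands still between calls to the robot, and variables do not carry over. Pictures are saved under pics/ and viewed, at most 10 in all, crops included, and the job is handed in when it is done.

```bash
mkdir -p pics; cat > h.py <<'E'
import numpy as np, cv2
from scipy.spatial.transform import Rotation as R
from workcell import sensors, imaging, order, spotter
def ray(name,px,obs=None):
    c=imaging.calibration(name);K=np.array(c["mtx"])
    d=np.linalg.inv(K)@np.array([px[0],px[1],1.])
    if name=="wrist":
        T=np.array(c["tool_from_camera"]);Rw=R.from_quat(obs["ee_rot"]).as_matrix()
        return Rw@T[:3,3]+np.array(obs["position"]), Rw@T[:3,:3]@d
    Rm=np.array(c["R"]);return -Rm.T@np.array(c["t"]),Rm.T@d
def at(name,px,z,obs=None):
    o,d=ray(name,px,obs);return o+d*(z-o[2])/d[2]
def proj(name,X,obs=None):
    c=imaging.calibration(name);K=np.array(c["mtx"]);X=np.atleast_2d(X)
    if name=="wrist":
        T=np.array(c["tool_from_camera"]);Rw=R.from_quat(obs["ee_rot"]).as_matrix()
        p=((X-np.array(obs["position"]))@Rw-T[:3,3])@T[:3,:3]
    else: p=X@np.array(c["R"]).T+np.array(c["t"])
    q=p@K.T;return q[:,:2]/q[:,2:]
E
python3 - <<'E'
from h import *
o=sensors.get_obs();print({k:np.round(v,3) for k,v in o.items()})
for n in("top","scene"):
    cv2.imwrite(f"pics/{n}0.png",cv2.resize(imaging.camera(n),(800,600)))
    for l in("bed","tray","tray_front","buffer","ink_stick_black","ink_stick_red","ink_stone","water_pot","jar_madder","mortar"):
        print(n,l,[(np.round(r["pixel"],1).tolist(),round(r["conf"],2),np.round(at(n,r["pixel"],0.02)[:2],3).tolist()) for r in spotter.look_for(l,n)[:3]])
E
```

```text
{'clock': np.float64(0.0), 'joint_pos': array([ 1.194,  0.333, -0.065,  1.461,  0.022,  1.35 , -0.089]), 'joint_velocities': array([-0.001, -0.   , -0.003,  0.   ,  0.001,  0.   ,  0.001]), 'tau': array([-0.0000e+00, -6.2545e+01,  4.9000e-02, -3.9161e+01,  1.6000e-02,
        1.0000e-02,  0.0000e+00]), 'position': array([ 0.216, -0.586,  0.248]), 'ee_rot': array([ 0.984,  0.176, -0.   , -0.001]), 'ft_force': array([-0.427, -0.31 ,  0.007]), 'torque': array([-0.013,  0.018,  0.023]), 'grasp_force': np.float64(0.0), 'grip_width': np.float64(1.0)}
top bed []
top tray [([137.2, 187.8], 0.62, [0.551, 0.382]), ([363.4, 199.8], 0.59, [0.499, -0.332])]
top tray_front [([359.8, 197.6], 0.67, [0.506, -0.32])]
top buffer []
top ink_stick_black [([318.9, 238.1], 0.44, [0.382, -0.187])]
top ink_stick_red [([367.5, 211.0], 0.61, [0.463, -0.343]), ([156.6, 161.9], 0.38, [0.632, 0.321])]
top ink_stone [([141.4, 188.5], 0.72, [0.548, 0.369])]
top water_pot [([156.1, 160.6], 0.95, [0.637, 0.323]), ([241.6, 182.7], 0.29, [0.561, 0.053])]
top jar_madder []
top mortar []
scene bed [([259.1, 190.0], 0.87, [0.573, 0.056])]
scene tray [([387.0, 263.3], 0.84, [0.449, -0.354]), ([170.3, 172.5], 0.41, [0.515, 0.352])]
scene tray_front [([383.9, 255.4], 0.74, [0.472, -0.339]), ([383.7, 259.4], 0.46, [0.458, -0.344])]
scene buffer []
scene ink_stick_black [([402.7, 207.3], 0.74, [0.702, -0.297]), ([299.5, 258.7], 0.57, [0.361, -0.207]), ([368.7, 251.3], 0.55, [0.467, -0.308])]
scene ink_stick_red [([383.9, 259.1], 0.71, [0.459, -0.344])]
scene ink_stone [([172.6, 173.4], 0.87, [0.514, 0.341])]
scene water_pot [([207.1, 161.4], 0.75, [0.649, 0.326])]
scene jar_madder [([328.1, 191.0], 0.54, [0.678, -0.1])]
scene mortar [([403.7, 205.1], 0.94, [0.715, -0.295]), ([369.0, 249.9], 0.48, [0.473, -0.307])]
```

View pics/top0.png

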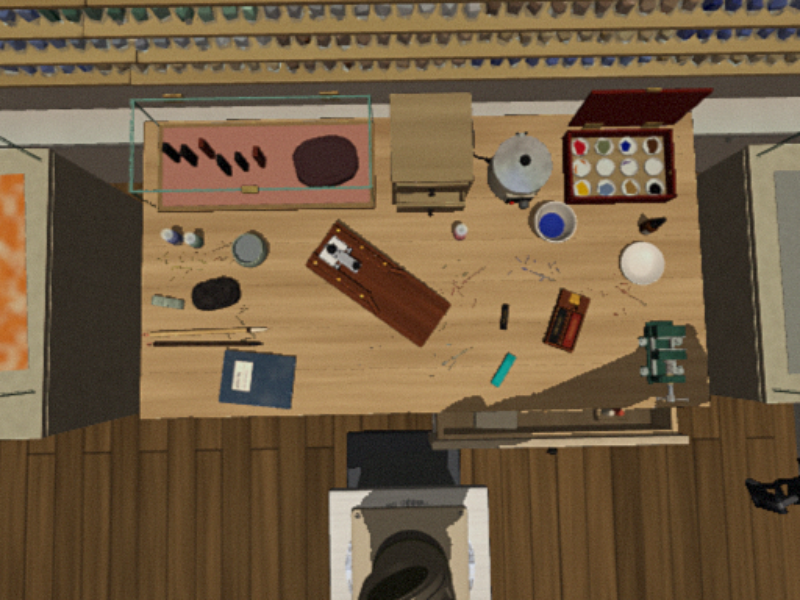

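View pics/scene0.png

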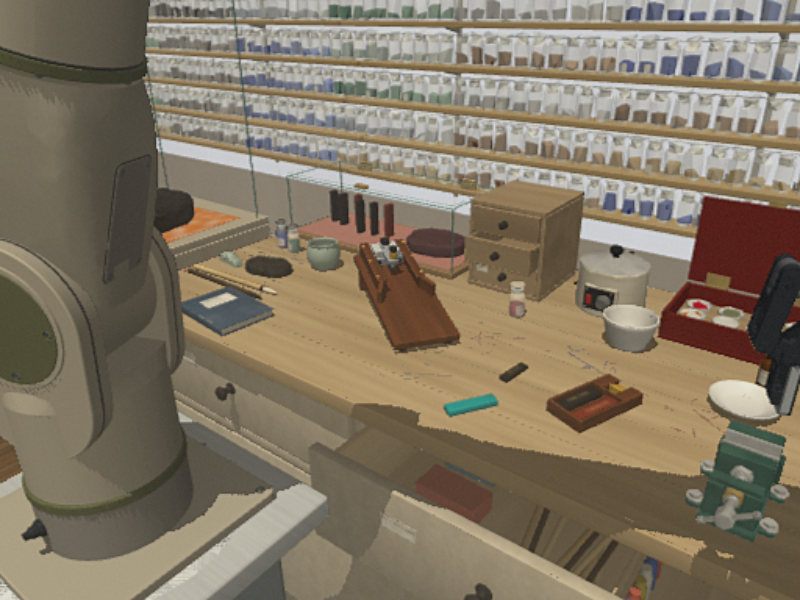

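The top view shows the tray at about (567,320) with its brass end up the picture, and the bed running from its low edge near (436,325) to the stop near (340,250). There are three candidates for ink_stick_black: the turquoise one at (503,369), which is excluded, the small dark one at (504,316), and the larger black one inside the tray at (560,322). The one in the tray is meant because it is larger and lies in the pocket. I'll check this in an enlarged crop.

```bash
python3 - <<'E'
from h import *
im=imaging.camera("top")[135:250,190:390]
cv2.imwrite("pics/topcrop.png",cv2.resize(im,None,fx=4,fy=4,interpolation=cv2.INTER_CUBIC))
E
```

```text
(no output)
```

View pics/topcrop.png

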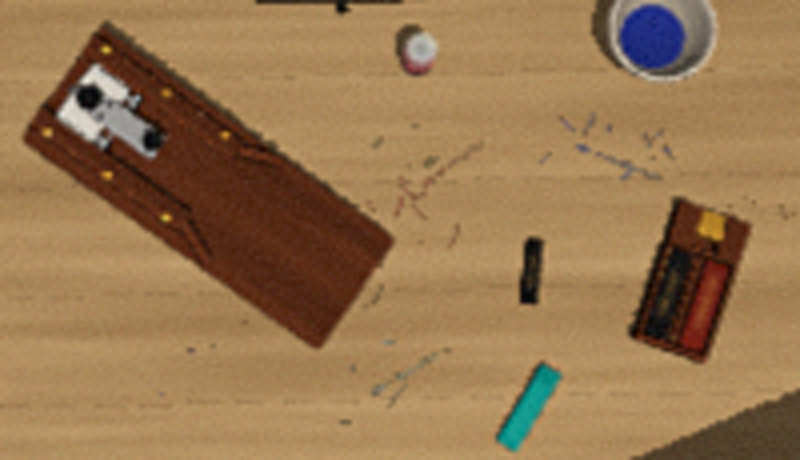

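The crop shows the larger black stick at (668,293) in the tray, beside the red one at (703,305). The small one at (531,270) and the turquoise one are not wanted. The tray's top corners are (677,198), (750,226), (705,362) and (631,335). The bed's low corners are (394,240) and (318,348).

```bash
cat >> h.py <<'E'
from scipy.optimize import least_squares
def Rz(a): return R.from_euler('z',a).as_matrix()
def bedR(yaw): return Rz(yaw)@R.from_euler('y',-0.15).as_matrix()
def fit(fun,px,cam,x0,obs=None):
    px=np.array(px,float)
    r=least_squares(lambda p:(proj(cam,fun(p),obs)-px).ravel(),x0,loss='soft_l1')
    return r.x,np.abs(r.fun).max()
TR=np.array([[58.5,30,18],[58.5,-30,18],[-58.5,-30,18],[-58.5,30,18]])/1e3
def trayf(p): return TR@Rz(p[2]).T+[p[0],p[1],0]
BED=np.array([[0,-54,0],[0,54,0],[285,54,0],[285,-54,0]])/1e3
def bedf(p,P=BED): return P@bedR(p[2]).T+[p[0],p[1],0.02]
E
python3 - <<'E'
from h import *
f=lambda L:[(190+(a-1.5)/4,135+(b-1.5)/4) for a,b in L]
print(fit(trayf,f([(677,198),(750,226),(705,362),(631,335)]),"top",[.5,-.33,-.3]))
print(fit(bedf,f([(394,240),(318,348),(23,140),(105,22)]),"top",[.5,-.05,.9]))
print(R.from_quat(sensors.get_obs()["ee_rot"]).as_matrix().round(3))
c=imaging.calibration("wrist");print(np.round(c["tool_from_camera"],3),np.round(c["mtx"],1))
E
```

```text
(array([ 0.4840399 , -0.32811924, -0.36654903]), np.float64(0.6197939196038362))
(array([ 0.47723256, -0.0644183 ,  0.93168996]), np.float64(0.9466746214618809))
[[ 0.938  0.346  0.   ]
 [ 0.346 -0.938 -0.   ]
 [ 0.     0.    -1.   ]]
[[-0.    -0.958 -0.288  0.073]
 [ 1.    -0.    -0.001 -0.001]
 [ 0.001 -0.288  0.958 -0.125]
 [ 0.     0.     0.     1.   ]] [[266.9   0.  252.3]
 [  0.  266.9 188.9]
 [  0.    0.    1. ]]
```

```bash
python3 -m inch '[[[0.1,-0.045,0,0,0,0.2,-1],[0.2,-0.09,0.02,0,0,0.4,-1],[0.3,-0.13,0.05,0,0,0.6,-1],[0.341,-0.149,0.078,0,0,0.72,-1],[0.341,-0.149,0.078,0,0,0.72,-1],[0.341,-0.149,0.078,0,0,0.72,-1],[0.341,-0.149,0.078,0,0,0.72,-1],[0.341,-0.149,0.078,0,0,0.72,-1],[0.341,-0.149,0.078,0,0,0.72,-1],[0.341,-0.149,0.078,0,0,0.72,-1]]]'
python3 - <<'E'
from h import *
import time
o=sensors.get_obs();print({k:np.round(o[k],4).tolist() for k in("clock","position","ee_rot","joint_pos")})
im=imaging.camera("wrist")
print(proj("wrist",trayf([.484,-.328,-.3665]),o).round(1).tolist())
cv2.imwrite("pics/w1.png",cv2.resize(im,(768,576),interpolation=cv2.INTER_CUBIC))
E
```

```text
clock: 2.15
position: [0.4854, -0.3273, 0.17]
ee_rot: [0.984, -0.181, -0.0, -0.0]
ft_force: [-1.0, -1.3, -0.2]
grip_width: 1.0
grasp_force: 0.0
{'clock': 2.15, 'position': [0.4854, -0.3273, 0.17], 'ee_rot': [0.9835, -0.1808, -0.0003, -0.0002], 'joint_pos': [0.6818, 0.3099, -0.1998, 1.661, 0.0654, 1.1779, -1.4683]}
[[224.2, 123.7], [283.8, 123.8], [280.0, 229.8], [227.1, 229.7]]
```

View pics/w1.png

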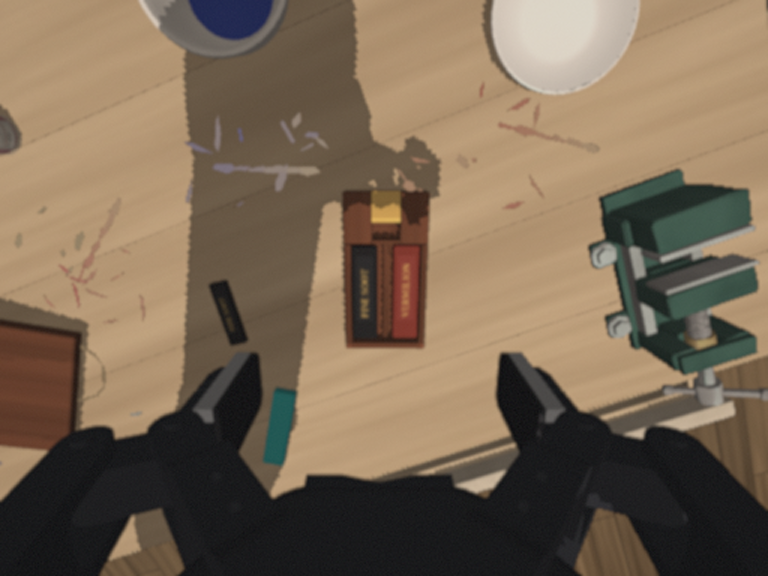

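The wrist view shows the tray upright with its brass end up. Its top corners are (343,191), (429,191), (424,347) and (346,347), and it is square to the jaws.

```bash
python3 - <<'E'
from h import *
o=sensors.get_obs()
f=lambda L:[((a-.25)/1.5,(b-.25)/1.5) for a,b in L]
p,e=fit(trayf,f([(343,191),(429,191),(424.5,347.5),(346,347.5)]),"wrist",[.484,-.328,-.366],o);print(p,e)
Rw=R.from_quat(o["ee_rot"]).as_matrix();print("yawtool",np.arctan2(Rw[1,0],Rw[0,0]),"tool delta",Rw.T@(np.array([p[0],p[1],0.0])-o["position"]))
E
```

```text
[ 0.4791273  -0.33168488 -0.36634536] 0.9738521667943587
yawtool -0.3661839173934625 tool delta [-0.00399436  0.00449238  0.17034773]
```

```bash
python3 -m inch '[[[-0.004,0.004,0.04,0,0,0,-1],[-0.004,0.004,0.08,0,0,0,-1],[-0.004,0.004,0.11,0,0,0,-1],[-0.004,0.004,0.13,0,0,0,-1],[-0.004,0.004,0.142,0,0,0,-1],[-0.004,0.004,0.15,0,0,0,-1],[-0.004,0.004,0.151,0,0,0,-1],[-0.004,0.004,0.151,0,0,0,-1]]]' 40
python3 -m inch '[[[0,0,0,0,0,0,1],[0,0,0,0,0,0,1],[0,0,0,0,0,0,1],[0,0,0,0,0,0,1],[0,0,0,0,0,0,1],[0,0,0,0,0,0,1],[0,0,0,0,0,0,1],[0,0,0,0,0,0,1]]]' 40
```

```text
clock: 3.0
position: [0.48, -0.3313, 0.0202]
ee_rot: [0.983, -0.182, 0.001, 0.0]
ft_force: [1.4, -0.4, 0.1]
grip_width: 1.0
grasp_force: 0.0
clock: 3.8
position: [0.4802, -0.331, 0.0205]
ee_rot: [0.983, -0.182, 0.001, 0.0]
ft_force: [-1.2, 1.1, 5.5]
grip_width: 0.687
grasp_force: 42.9
```

```bash
python3 -m inch '[[[0,0,-0.01,0,0,0,1],[0,0,-0.025,0,0,0,1],[0,0,-0.05,0,0,0,1],[0,0,-0.08,0,0,0,1],[0,0,-0.11,0,0,0,1],[0,0,-0.13,0,0,0,1],[0,0,-0.13,0,0,0,1],[0,0,-0.13,0,0,0,1]]]'
python3 - <<'E'
from h import *
o=sensors.get_obs();Rw=R.from_quat(o["ee_rot"]).as_matrix();p=np.array(o["position"])
print(np.round(Rw,4).tolist(),p,o["joint_pos"])
cv2.imwrite("pics/w2.png",cv2.resize(imaging.camera("wrist"),(768,576),interpolation=cv2.INTER_CUBIC))
E
```

```text
clock: 4.6
position: [0.4796, -0.3306, 0.1496]
ee_rot: [0.983, -0.182, 0.0, 0.0]
ft_force: [-0.2, 0.5, -3.3]
grip_width: 0.69
grasp_force: 44.7
[[0.9337, -0.358, 0.0006], [-0.358, -0.9337, -0.0005], [0.0007, 0.0003, -1.0]] [ 0.47959386 -0.33063468  0.14964322] [ 0.68999737  0.32137859 -0.19753854  1.69141409  0.06863102  1.13478844
 -1.4635436 ]
```

View pics/w2.png

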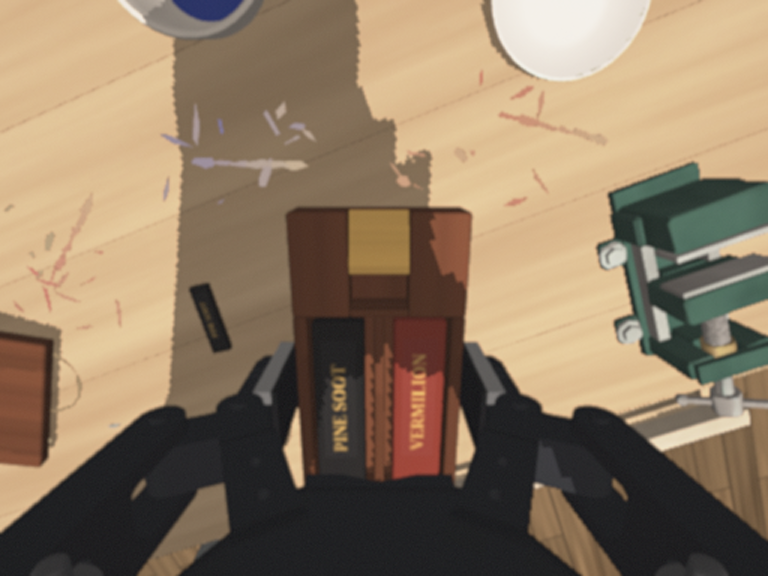

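The tray is held squarely and both sticks are in their pockets. Its front top corners are at (289,210) and (470,210).

```bash
cat >> h.py <<'E'
def tgt(bed,xb,yb,h,off):  # tool pose so that the tray (at off in tool frame) sits at bed (xb,yb), h above
    B=bedR(bed[2]);Rt=B@np.diag([1,-1,-1.]);b=np.array([bed[0],bed[1],.02])
    return b+B@np.array([xb,yb,h])-Rt@np.array(off),Rt
def delta(o,P,Rt):
    Rw=R.from_quat(o["ee_rot"]).as_matrix()
    return (Rw.T@(P-o["position"])).round(4),R.from_matrix(Rw.T@Rt).as_rotvec().round(4)
E
python3 - <<'E'
from h import *
o=sensors.get_obs();Rw=R.from_quat(o["ee_rot"]).as_matrix();p=np.array(o["position"])
f=lambda L:np.array([((a-.25)/1.5,(b-.25)/1.5) for a,b in L])
px=f([(289,210.5),(470,210.5)])
def m(q): # tool frame tray dx,dy,dz,yaw
    X=np.array([[58.5,-30,-18],[58.5,30,-18]])/1e3@Rz(q[3]).T+q[:3]
    return X@Rw.T+p
r=least_squares(lambda q:(proj("wrist",m(q),o)-px).ravel(),[0,0,.02,0]);print(r.x,r.fun)
r2=least_squares(lambda q:(proj("wrist",m([q[0],q[1],.0205,q[2]]),o)-px).ravel(),[0,0,0]);print(r2.x,r2.fun)
print(delta(o,*tgt([.4772,-.0644,.9317],.06,0,.09,[0,0,.0205])))
E
```

```text
[-1.27173529e-03 -7.99590150e-05  2.75366070e-02  3.65533988e-04] [5.68434189e-14 2.84217094e-14 0.00000000e+00 8.52651283e-14]
[-5.83197543e-04 -9.06307040e-05  3.90369308e-04] [-3.32824365  0.2253111   3.32594401  0.22858313]
(array([-0.0855, -0.2889,  0.0105]), array([ 0.0966,  0.1292, -1.2953]))
```

```bash
python3 -m inch '[[[-0.01,-0.03,0,0.01,0.013,-0.13,1],[-0.02,-0.06,0,0.02,0.026,-0.26,1],[-0.03,-0.095,0,0.03,0.04,-0.4,1],[-0.04,-0.13,0,0.04,0.053,-0.54,1],[-0.05,-0.165,0,0.05,0.067,-0.68,1],[-0.06,-0.2,0.002,0.06,0.08,-0.82,1],[-0.067,-0.23,0.004,0.07,0.095,-0.96,1],[-0.075,-0.26,0.006,0.08,0.108,-1.09,1],[-0.081,-0.28,0.008,0.09,0.12,-1.21,1],[-0.0855,-0.289,0.0105,0.0966,0.129,-1.295,1]]]'
python3 -m inch '[[[0,0,0,0,0,0,1],[0,0,0,0,0,0,1],[0,0,0,0,0,0,1]]]'
python3 - <<'E'
from h import *
o=sensors.get_obs();print(delta(o,*tgt([.4772,-.0644,.9317],.06,0,.09,[0,0,.0205])),o["joint_pos"].round(3))
cv2.imwrite("pics/w3.png",cv2.resize(imaging.camera("wrist"),(768,576),interpolation=cv2.INTER_CUBIC))
P=np.array([[285,54,0],[285,-54,0],[146,32,24],[146,-32,24],[114,43.5,24],[114,-43.5,24],[114,54,0],[114,-54,0]])/1e3
print((proj("wrist",bedf([.4772,-.0644,.9317],P),o)*1.5).round(0).tolist())
E
```

```text
clock: 5.65
position: [0.5025, -0.0278, 0.1376]
ee_rot: [0.889, 0.451, 0.067, -0.034]
ft_force: [0.2, -1.1, -2.2]
grip_width: 0.692
grasp_force: 44.7
clock: 5.95
position: [0.5031, -0.0312, 0.1385]
ee_rot: [0.892, 0.446, 0.067, -0.033]
ft_force: [-0.0, 0.5, -1.9]
grip_width: 0.69
grasp_force: 44.7
(array([ 0.0006, -0.001 ,  0.0003]), array([ 0.0009,  0.0005, -0.0036])) [ 0.564  0.154 -0.546  1.949 -0.051  0.974 -0.589]
[[258.0, -188.0], [496.0, -189.0], [314.0, 135.0], [443.0, 134.0], [295.0, 201.0], [462.0, 200.0], [285.0, 197.0], [472.0, 196.0]]
```

View pics/w3.png

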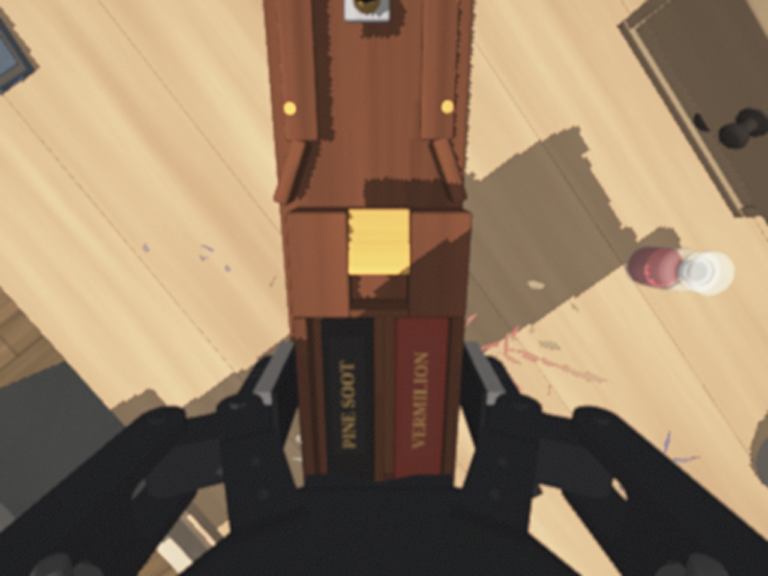

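The wrist view shows the bed's centre line near column 369 (lip inner edges (316,137) and (421,138)), while the held tray is centred on 379.5. The bed is therefore about 5 mm to the left, with yaw and x good. I shift by tool y -0.005 and go down.

```bash
python3 -m inch '[[[0,-0.005,0.02,0,0,-0.003,1],[0,-0.005,0.045,0,0,-0.003,1],[0,-0.005,0.062,0,0,-0.003,1],[0,-0.005,0.072,0,0,-0.003,1],[0,-0.005,0.077,0,0,-0.003,1],[0,-0.005,0.077,0,0,-0.003,1],[0,-0.005,0.077,0,0,-0.003,1]]]'
python3 - <<'E'
from h import *
o=sensors.get_obs();print(delta(o,*tgt([.4732,-.0614,.9317],.06,0,.0,[0,0,.0205])))
cv2.imwrite("pics/w4.png",cv2.resize(imaging.camera("wrist"),(768,576),interpolation=cv2.INTER_CUBIC))
E
```

```text
clock: 6.7
position: [0.5067, -0.0183, 0.0634]
ee_rot: [0.89, 0.449, 0.068, -0.033]
ft_force: [-0.7, 0.0, -2.4]
grip_width: 0.69
grasp_force: 44.6
(array([-0.0005, -0.0012,  0.0142]), array([ 0.002 , -0.0005,  0.0024]))
```

View pics/w4.png

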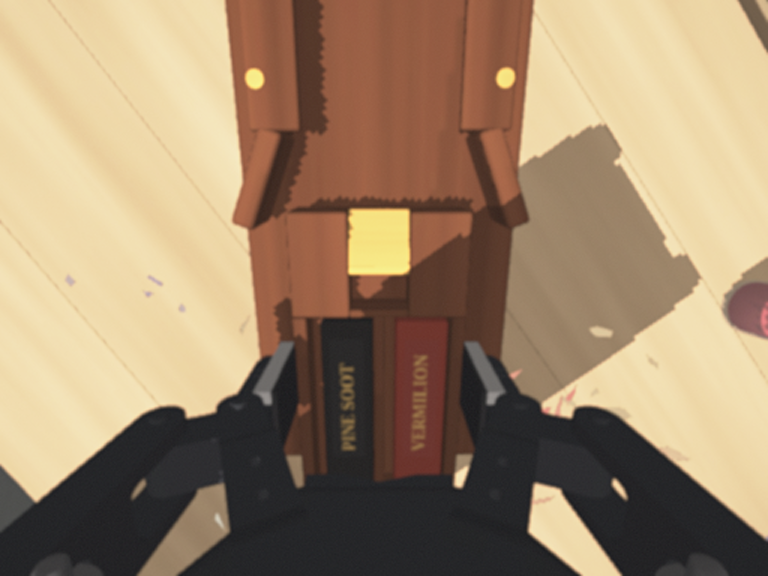

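The bed's centre line is now at column 380.5 (screws at 255 and 506, edges at 228 and 533) and the tray is at 379.5, so they are aligned. Now I feel downward.

```bash
python3 -m inch '[[[0,0,0.004,0,0,0,1],[0,0,0.007,0,0,0,1],[0,0,0.008,0,0,0,1],[0,0,0.008,0,0,0,1]]]'
python3 -m inch '[[[0,0,0.001,0,0,0,1],[0,0,0.002,0,0,0,1],[0,0,0.002,0,0,0,1]]]'
python3 -m inch '[[[0,0,0.001,0,0,0,1],[0,0,0.001,0,0,0,1],[0,0,0.001,0,0,0,1]]]'
```

```text
clock: 7.15
position: [0.5068, -0.017, 0.0546]
ee_rot: [0.89, 0.449, 0.067, -0.033]
ft_force: [0.1, 0.3, -2.5]
grip_width: 0.69
grasp_force: 44.7
clock: 7.45
position: [0.5071, -0.0169, 0.0527]
ee_rot: [0.89, 0.449, 0.067, -0.033]
ft_force: [0.4, 0.1, -2.5]
grip_width: 0.686
grasp_force: 44.7
clock: 7.75
position: [0.5072, -0.0167, 0.0518]
ee_rot: [0.89, 0.449, 0.067, -0.033]
ft_force: [0.3, -0.0, -2.9]
grip_width: 0.682
grasp_force: 44.7
```

```bash
python3 -m inch '[[[0,0,0.001,0,0,0,1],[0,0,0.001,0,0,0,1]]]'
python3 -m inch '[[[0,0,0.001,0,0,0,1],[0,0,0.001,0,0,0,1]]]'
python3 -m inch '[[[0,0,0.0007,0,0,0,1],[0,0,0.0007,0,0,0,1]]]'
```

```text
clock: 7.95
position: [0.5072, -0.0166, 0.0507]
ee_rot: [0.89, 0.449, 0.067, -0.033]
ft_force: [0.1, -1.1, -2.5]
grip_width: 0.688
grasp_force: 44.7
clock: 8.15
position: [0.5073, -0.0166, 0.0497]
ee_rot: [0.89, 0.449, 0.067, -0.033]
ft_force: [0.2, -0.4, -2.3]
grip_width: 0.69
grasp_force: 44.7
clock: 8.35
position: [0.5074, -0.0165, 0.0494]
ee_rot: [0.89, 0.449, 0.067, -0.033]
ft_force: [-3.9, -0.1, 5.1]
grip_width: 0.689
grasp_force: 45.4
```

```bash
python3 -m inch '[[[0,0,0,0,0,0,-1],[0,0,0,0,0,0,-1],[0,0,0,0,0,0,-1],[0,0,0,0,0,0,-1],[0,0,0,0,0,0,-1]]]'
python3 -m inch '[[[0,0,-0.02,0,0,0,-1],[0,0,-0.05,0,0,0,-1],[0,0,-0.08,0,0,0,-1],[0,0,-0.09,0,0,0,-1],[-0.03,0,-0.09,0,0,0,0.2],[-0.06,0,-0.09,0,0,0,0.2],[-0.09,0,-0.09,0,0,0,0.2],[-0.09,0,-0.09,0,0,0,0.2],[-0.09,0,-0.09,0,0,0,0.2]]]'
python3 - <<'E'
from h import *
o=sensors.get_obs();print(delta(o,*tgt([.4732,-.0614,.9317],.06,0,.0,[0,0,.0205])),o["joint_pos"].round(2))
cv2.imwrite("pics/w5.png",cv2.resize(imaging.camera("wrist"),(768,576),interpolation=cv2.INTER_CUBIC))
E
```

```text
clock: 8.85
position: [0.5075, -0.0164, 0.0491]
ee_rot: [0.89, 0.449, 0.067, -0.033]
ft_force: [-0.0, -0.2, -0.7]
grip_width: 1.002
grasp_force: 0.0
clock: 9.75
position: [0.4462, -0.099, 0.1243]
ee_rot: [0.891, 0.448, 0.067, -0.033]
ft_force: [-0.9, 0.7, 0.4]
grip_width: 0.404
grasp_force: 0.0
(array([ 0.0901, -0.0007,  0.0896]), array([0.0009, 0.0001, 0.0013])) [ 0.7   0.08 -0.49  2.06 -0.12  0.96 -0.36]
```

View pics/w5.png

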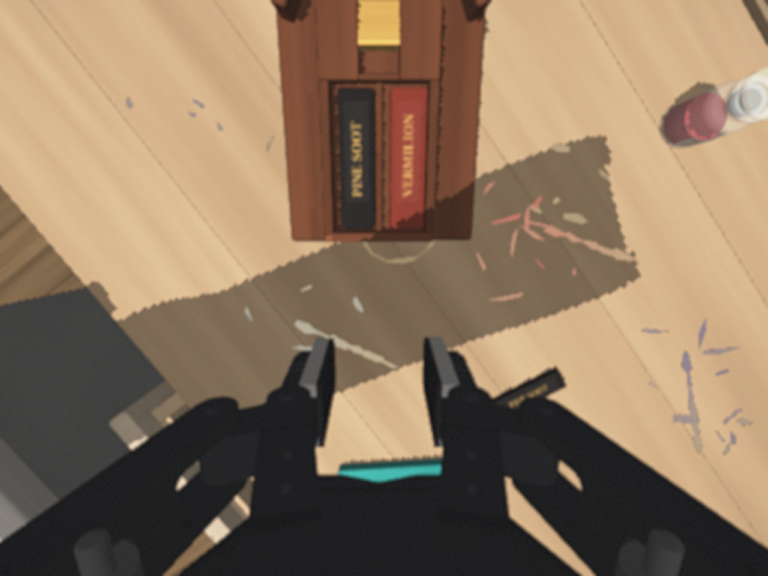

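The tray lies on the lower bed with its slotted end uphill, its rear edge at row 239 and both sticks in place. Next I lower the half-open fingers behind it.

```bash
cat > s.py <<'E'
from h import *
o=sensors.get_obs();B=bedR(.9317);p=B.T@(np.array(o["position"])-[.4732,-.0614,.02])
print("t",round(o["clock"],2),"tcp in bed mm",(p*1e3).round(1),"F in bed",(B.T@o["ft_force"]).round(1),"w",round(float(o["grip_width"]),2),round(float(o["grasp_force"]),1))
E
python3 -m inch '[[[0,-0.0007,0.03,0,0,0.001,0.2],[0,-0.0007,0.06,0,0,0.001,0.2],[0,-0.0007,0.08,0,0,0.001,0.2],[0,-0.0007,0.089,0,0,0.001,0.2],[0,-0.0007,0.0895,0,0,0.001,0.2],[0,-0.0007,0.0895,0,0,0.001,0.2]]]' >/dev/null; python3 s.py
python3 -m inch '[[[0.005,0,0,0,0,0,0.2],[0.01,0,0,0,0,0,0.2],[0.015,0,0,0,0,0,0.2],[0.018,0,0,0,0,0,0.2],[0.021,0,0,0,0,0,0.2],[0.024,0,0,0,0,0,0.2],[0.027,0,0,0,0,0,0.2],[0.030,0,0,0,0,0,0.2],[0.033,0,0,0,0,0,0.2]]]'>/dev/null; python3 s.py
```

```text
t 10.4 tcp in bed mm [-29.1  -0.6  21.4] F in bed [-0.4  0.5  1.3] w 0.4 0.0
t 11.3 tcp in bed mm [ 3.3 -0.2 20.9] F in bed [-3.3 -0.2  2.2] w 0.4 1.6
```

```bash
python3 -m inch '[[[0.003,0,0,0,0,0,0.2],[0.006,0,0,0,0,0,0.2],[0.009,0,0,0,0,0,0.2],[0.012,0,0,0,0,0,0.2],[0.015,0,0,0,0,0,0.2]]]'>/dev/null; python3 s.py
python3 -m inch '[[[0.003,0,0,0,0,0,0.2],[0.006,0,0,0,0,0,0.2],[0.009,0,0,0,0,0,0.2],[0.012,0,0,0,0,0,0.2],[0.015,0,0,0,0,0,0.2]]]'>/dev/null; python3 s.py
python3 -m inch '[[[0.002,0,0,0,0,0,0.2],[0.004,0,0,0,0,0,0.2],[0.006,0,0,0,0,0,0.2],[0.008,0,0,0,0,0,0.2],[0.010,0,0,0,0,0,0.2]]]'>/dev/null; python3 s.py
```

```text
t 11.8 tcp in bed mm [18.5 -0.1 20.8] F in bed [-3.2  0.6  2.8] w 0.4 1.6
t 12.3 tcp in bed mm [33.5 -0.1 20.8] F in bed [-2.8 -0.5  2. ] w 0.4 1.6
t 12.8 tcp in bed mm [43.4 -0.1 20.8] F in bed [-2.5 -0.1  2.1] w 0.41 1.4
```

```bash
for i in 1 ; do :; done
python3 -m inch '[[[0.001,0,0,0,0,0,0.2],[0.002,0,0,0,0,0,0.2],[0.003,0,0,0,0,0,0.2],[0.004,0,0,0,0,0,0.2],[0.005,0,0,0,0,0,0.2]]]'>/dev/null; python3 s.py
python3 -m inch '[[[0.001,0,0,0,0,0,0.2],[0.002,0,0,0,0,0,0.2],[0.003,0,0,0,0,0,0.2],[0.004,0,0,0,0,0,0.2],[0.005,0,0,0,0,0,0.2]]]'>/dev/null; python3 s.py
python3 -m inch '[[[0.001,0,0,0,0,0,0.2],[0.002,0,0,0,0,0,0.2],[0.003,0,0,0,0,0,0.2],[0.004,0,0,0,0,0,0.2],[0.005,0,0,0,0,0,0.2]]]'>/dev/null; python3 s.py
python3 -m inch '[[[0.001,0,0,0,0,0,0.2],[0.002,0,0,0,0,0,0.2],[0.003,0,0,0,0,0,0.2],[0.004,0,0,0,0,0,0.2],[0.005,0,0,0,0,0,0.2]]]'>/dev/null; python3 s.py
python3 -m inch '[[[0.001,0,0,0,0,0,0.2],[0.002,0,0,0,0,0,0.2],[0.003,0,0,0,0,0,0.2]]]'>/dev/null; python3 s.py
```

```text
t 13.3 tcp in bed mm [48.3 -0.1 20.8] F in bed [-1.7  0.2  1.1] w 0.4 1.3
t 13.8 tcp in bed mm [53.3 -0.1 20.8] F in bed [-2.7 -0.1  1.9] w 0.4 1.3
t 14.3 tcp in bed mm [58.3 -0.1 20.8] F in bed [-2.7 -0.4  1.7] w 0.4 1.2
t 14.8 tcp in bed mm [63.3 -0.1 20.8] F in bed [-3.  -0.7  1.1] w 0.4 1.2
t 15.1 tcp in bed mm [66.3 -0.  20.8] F in bed [-2.4  0.1  1. ] w 0.4 1.2
```

```bash

python3 -m inch '[[[0.001,0,0,0,0,0,0.2],[0.002,0,0,0,0,0,0.2],[0.003,0,0,0,0,0,0.2]]]'>/dev/null; python3 s.py
python3 -m inch '[[[0.001,0,0,0,0,0,0.2],[0.002,0,0,0,0,0,0.2]]]'>/dev/null; python3 s.py
python3 -m inch '[[[0.001,0,0,0,0,0,0.2],[0.002,0,0,0,0,0,0.2]]]'>/dev/null; python3 s.py
python3 -m inch '[[[0.001,0,0,0,0,0,0.2],[0.002,0,0,0,0,0,0.2]]]'>/dev/null; python3 s.py
```

```text
t 15.4 tcp in bed mm [69.3 -0.  20.9] F in bed [-2.4  0.4  1.7] w 0.4 1.2
t 15.6 tcp in bed mm [71.4 -0.  20.9] F in bed [-2.6  0.3  1.1] w 0.4 1.2
t 15.8 tcp in bed mm [73.3 -0.  20.8] F in bed [-2.9  0.   0.9] w 0.4 1.2
t 16.0 tcp in bed mm [75.3 -0.  20.9] F in bed [-2.4  0.6  0.2] w 0.4 1.2
```

```bash
python3 - <<'E'
from h import *
o=sensors.get_obs();im=imaging.camera("wrist")
cv2.imwrite("pics/w6.png",cv2.resize(im,(768,576),interpolation=cv2.INTER_CUBIC))
for x in (200,210,220,230,240):print(x,(proj("wrist",bedf([.4732,-.0614,.9317],np.array([[x,0,18],[x,0,0]])/1e3),o)*1.5).round(0).tolist())
E
```

```text
200 [[383.0, -38.0], [383.0, -10.0]]
210 [[383.0, -83.0], [383.0, -48.0]]
220 [[384.0, -132.0], [383.0, -89.0]]
230 [[384.0, -183.0], [383.0, -131.0]]
240 [[384.0, -237.0], [383.0, -176.0]]
```

View pics/w6.png

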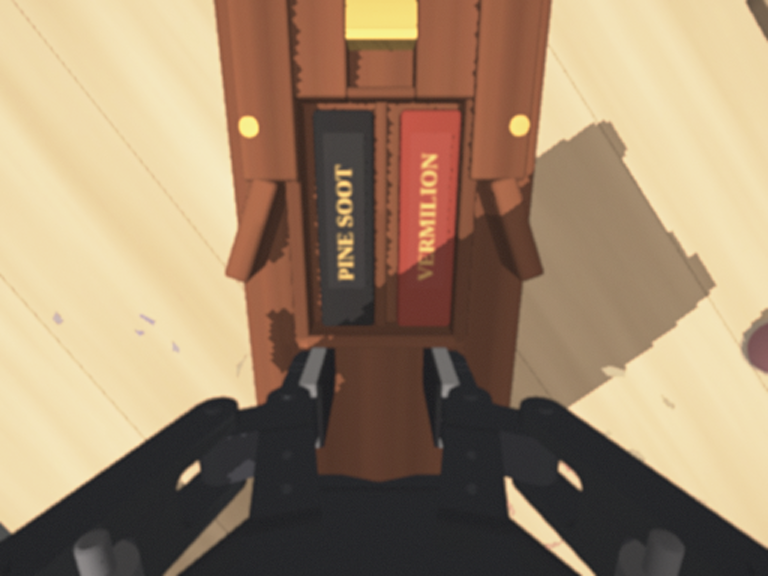

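The tray is straight in the channel with both sticks in place (pocket rows 100-330). The stop is still out of view, so I keep feeling.

```bash

python3 -m inch '[[[0.001,0,0,0,0,0,0.2],[0.002,0,0,0,0,0,0.2],[0.002,0,0,0,0,0,0.2]]]'>/dev/null; python3 s.py
python3 -m inch '[[[0.001,0,0,0,0,0,0.2],[0.002,0,0,0,0,0,0.2],[0.002,0,0,0,0,0,0.2]]]'>/dev/null; python3 s.py
python3 -m inch '[[[0.001,0,0,0,0,0,0.2],[0.002,0,0,0,0,0,0.2],[0.002,0,0,0,0,0,0.2]]]'>/dev/null; python3 s.py
```

```text
t 16.35 tcp in bed mm [77.5 -0.  20.8] F in bed [-1.8  0.4 -0. ] w 0.4 0.6
t 16.65 tcp in bed mm [79.1 -0.1 20.9] F in bed [-3.4 -0.7  2.4] w 0.4 2.0
t 16.95 tcp in bed mm [81.4 -0.  20.9] F in bed [-3.6  0.4  1.6] w 0.39 1.8
```

```bash

python3 -m inch '[[[0.001,0,0,0,0,0,0.2],[0.002,0,0,0,0,0,0.2],[0.002,0,0,0,0,0,0.2]]]'>/dev/null; python3 s.py
python3 -m inch '[[[0.001,0,0,0,0,0,0.2],[0.002,0,0,0,0,0,0.2],[0.002,0,0,0,0,0,0.2]]]'>/dev/null; python3 s.py
python3 -m inch '[[[0.001,0,0,0,0,0,0.2],[0.002,0,0,0,0,0,0.2],[0.002,0,0,0,0,0,0.2]]]'>/dev/null; python3 s.py
python3 -m inch '[[[0.001,0,0,0,0,0,0.2],[0.002,0,0,0,0,0,0.2],[0.002,0,0,0,0,0,0.2]]]'>/dev/null; python3 s.py
```

```text
t 17.25 tcp in bed mm [83.5 -0.  20.8] F in bed [-3.5 -0.3  0.6] w 0.4 1.6
t 17.55 tcp in bed mm [85.5 -0.  20.8] F in bed [-3.1 -0.6  1.1] w 0.4 1.6
t 17.85 tcp in bed mm [87.5  0.  20.8] F in bed [-2.9 -1.1  1.5] w 0.4 1.7
t 18.15 tcp in bed mm [89.4  0.  20.8] F in bed [-3.7 -0.2  0.3] w 0.4 1.8
```

```bash

python3 -m inch '[[[0.001,0,0,0,0,0,0.2],[0.002,0,0,0,0,0,0.2],[0.002,0,0,0,0,0,0.2]]]'>/dev/null; python3 s.py
python3 -m inch '[[[0.001,0,0,0,0,0,0.2],[0.001,0,0,0,0,0,0.2]]]'>/dev/null; python3 s.py
python3 -m inch '[[[0.001,0,0,0,0,0,0.2],[0.001,0,0,0,0,0,0.2]]]'>/dev/null; python3 s.py
python3 -m inch '[[[0.001,0,0,0,0,0,0.2],[0.001,0,0,0,0,0,0.2]]]'>/dev/null; python3 s.py
python3 -m inch '[[[0.001,0,0,0,0,0,0.2],[0.001,0,0,0,0,0,0.2]]]'>/dev/null; python3 s.py
```

```text
t 18.45 tcp in bed mm [91.6  0.  20.9] F in bed [-2.6  0.1  0.1] w 0.4 1.4
t 18.65 tcp in bed mm [92.6  0.  20.8] F in bed [-3.   0.2 -0.5] w 0.4 1.2
t 18.85 tcp in bed mm [93.5  0.1 20.8] F in bed [-2.3 -0.4  0.8] w 0.4 1.2
t 19.05 tcp in bed mm [94.5  0.  20.9] F in bed [-2.8 -1.2  0.5] w 0.4 1.3
t 19.25 tcp in bed mm [95.5  0.  20.9] F in bed [-1.7 -0.8  0.2] w 0.4 1.1
```

```bash

python3 -m inch '[[[0.001,0,0,0,0,0,0.2],[0.001,0,0,0,0,0,0.2]]]'>/dev/null; python3 s.py
python3 -m inch '[[[0.001,0,0,0,0,0,0.2],[0.001,0,0,0,0,0,0.2]]]'>/dev/null; python3 s.py
```

```text
t 19.45 tcp in bed mm [96.6  0.  20.9] F in bed [-1.2 -1.  -0.2] w 0.4 0.8
t 19.65 tcp in bed mm [97.2  0.  20.8] F in bed [-4.2 -0.1  1.5] w 0.4 1.6
```

```bash

python3 -m inch '[[[0.001,0,0,0,0,0,0.2],[0.001,0,0,0,0,0,0.2]]]'>/dev/null; python3 s.py
```

```text
t 19.85 tcp in bed mm [97.6 -0.1 20.8] F in bed [-6.3  1.4  2.8] w 0.4 2.7
```

```bash

python3 -m inch '[[[0.0007,0,0,0,0,0,0.2],[0.0007,0,0,0,0,0,0.2],[0.0007,0,0,0,0,0,0.2]]]'>/dev/null; python3 s.py
```

```text
t 20.15 tcp in bed mm [97.9 -0.1 20.8] F in bed [-7.1  0.2  3.5] w 0.4 3.3
```

```bash

python3 -m inch '[[[0.0007,0,0,0,0,0,0.2],[0.0007,0,0,0,0,0,0.2],[0.0007,0,0,0,0,0,0.2]]]'>/dev/null; python3 s.py
```

```text
t 20.45 tcp in bed mm [98.5 -0.1 20.8] F in bed [-8.4  0.4  3.3] w 0.4 3.7
```

```bash

python3 -m inch '[[[0.0006,0,0,0,0,0,0.2],[0.0006,0,0,0,0,0,0.2],[0.0006,0,0,0,0,0,0.2]]]'>/dev/null; python3 s.py
```

```text
t 20.75 tcp in bed mm [98.7 -0.1 20.8] F in bed [-8.6  0.6  5.6] w 0.41 4.3
```

```bash

python3 -m inch '[[[0.0004,0,0,0,0,0,0.2],[0.0004,0,0,0,0,0,0.2],[0.0004,0,0,0,0,0,0.2]]]'>/dev/null; python3 s.py
```

```text
t 21.05 tcp in bed mm [98.8 -0.1 20.8] F in bed [-9.8  0.7  5.9] w 0.4 5.0
```

```bash

python3 -m inch '[[[0.0003,0,-0.0007,0,0,0,0.2],[0.0003,0,-0.0007,0,0,0,0.2],[0.0003,0,-0.0007,0,0,0,0.2]]]'>/dev/null; python3 s.py
```

```text
t 21.35 tcp in bed mm [99.4  0.1 21.1] F in bed [-8.2 -1.1 -0.7] w 0.4 3.6
```

```bash

python3 -m inch '[[[0.0005,0,-0.0003,0,0,0,0.2],[0.0005,0,-0.0003,0,0,0,0.2],[0.0005,0,-0.0003,0,0,0,0.2]]]'>/dev/null; python3 s.py
```

```text
t 21.65 tcp in bed mm [99.7  0.1 21.3] F in bed [-8.3 -0.7 -0.8] w 0.4 3.8
```

```bash

python3 -m inch '[[[0.0005,0,-0.0002,0,0,0,0.2],[0.0005,0,-0.0002,0,0,0,0.2],[0.0005,0,-0.0002,0,0,0,0.2]]]'>/dev/null; python3 s.py
```

```text
t 21.95 tcp in bed mm [1.001e+02 1.000e-01 2.150e+01] F in bed [-8.8 -0.2 -1.7] w 0.4 4.1
```

```bash

python3 -m inch '[[[-0.0005,0,0,0,0,0,0.2],[-0.001,0,0,0,0,0,0.2],[-0.001,0,0,0,0,0,0.2]]]'>/dev/null; python3 s.py
python3 -m inch '[[[-0.0005,0,0,0,0,0,0.2],[-0.001,0,0,0,0,0,0.2],[-0.001,0,0,0,0,0,0.2]]]'>/dev/null; python3 s.py
```

```text
t 22.25 tcp in bed mm [99.4  0.1 21.5] F in bed [-6.9 -0.9 -1. ] w 0.4 3.5
t 22.55 tcp in bed mm [98.8  0.1 21.7] F in bed [-6.1 -1.  -1.3] w 0.4 2.9
```

```bash

python3 -m inch '[[[-0.0005,0,0,0,0,0,0.2],[-0.0007,0,0,0,0,0,0.2],[-0.0007,0,0,0,0,0,0.2]]]'>/dev/null; python3 s.py
python3 -m inch '[[[-0.0005,0,0,0,0,0,0.2],[-0.0007,0,0,0,0,0,0.2],[-0.0007,0,0,0,0,0,0.2]]]'>/dev/null; python3 s.py
python3 -m inch '[[[-0.0005,0,0,0,0,0,0.2],[-0.0007,0,0,0,0,0,0.2],[-0.0007,0,0,0,0,0,0.2]]]'>/dev/null; python3 s.py
python3 -m inch '[[[-0.0005,0,0,0,0,0,0.2],[-0.0007,0,0,0,0,0,0.2],[-0.0007,0,0,0,0,0,0.2]]]'>/dev/null; python3 s.py
```

```text
t 22.85 tcp in bed mm [98.7  0.1 21.9] F in bed [-6.1 -0.3 -1.2] w 0.4 2.8
t 23.15 tcp in bed mm [98.5  0.  22. ] F in bed [-4.7 -0.3 -0.5] w 0.4 2.0
t 23.45 tcp in bed mm [98.4  0.  22.2] F in bed [-1.2  0.2 -0.7] w 0.4 0.7
t 23.75 tcp in bed mm [97.6 -0.  22.2] F in bed [ 0.2  0.4 -0.7] w 0.4 0.0
```

The force fell sharply to zero with the fingers at 98.4, about 1.4 mm into the buffer, so the plunger is holding the tray. I retreat and take a last look.

```bash

python3 -m inch '[[[-0.01,0,0,0,0,0,0.2],[-0.025,0,0,0,0,0,0.2],[-0.03,0,0,0,0,0,0.2],[-0.03,0,-0.04,0,0,0,0.2],[-0.03,0,-0.08,0,0,0,0.2],[-0.03,0,-0.12,0,0,0,0.2],[0.01,0,-0.12,0,0,0,0.2],[0.05,0,-0.12,0,0,0,0.2],[0.05,0,-0.12,0,0,0,0.2],[0.05,0,-0.12,0,0,0,0.2]]]'>/dev/null; python3 s.py
python3 - <<'E'
from h import *
im=imaging.camera("wrist")
cv2.imwrite("pics/w7.png",cv2.resize(im[0:260,120:400],None,fx=2.3,fy=2.3,interpolation=cv2.INTER_CUBIC))
E
```

```text
t 24.75 tcp in bed mm [147.6   0.6 141.9] F in bed [-2.  -0.2  0.4] w 0.4 0.0
```

View pics/w7.png

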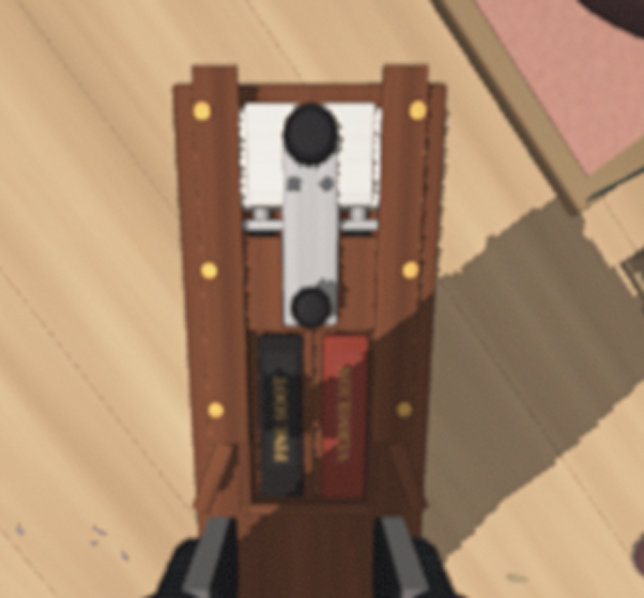

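The tray is straight against the buffer bar (row 226), the plunger strap is over the slot (knob at (311,306)), and both sticks are flat. The fingers are well clear, so I hand in.

```bash
python3 -c "
from workcell import order
print(order.hand_in())"
```

```text
the job is handed in; nothing more can be done
None
```

The tray is up in the channel and held against the sprung buffer, both ink sticks in their pockets and the robot clear. The job was handed in at about 25 s; that the plunger has dropped is judged from the push force falling to zero about 1.4 mm into the buffer, and no verdict came back.

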